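Let a tin out of the gravity dispenser and ease its lid shut

TASK

Press the dispenser's lever all the way down with the fingertips so that its lid swings wide open and the tin inside rolls out into the tray, and keep the lever down until the tin lies still. Then let the lever come up slowly under the fingertips, so that the lid closes fully without slamming. Work the lid only through the lever: do not touch the lid or the tin, pick nothing up, and leave the jars and other things on the bench where they stand.

Things in the scene. Friction and masses are not known exactly. Their poses are not given: they have to be found in the camera images.
- dispenser: Steel tin dispenser fixed to the bench, base 150 (x) x 420 (y) mm. Origin: centre of its underside; own z up; turned up to 17 degrees about it. Own y 0 to 210 mm: lidded hopper, 168 mm high. Own y -200 to 0: open tray. The lane slopes down to -y. The lever sticks out on its -x side, towards the robot, from a grey housing (own x -70 to -115, y 110 to 200 mm, 160 mm high).
- lever (a joint): The lever's angle in rad: 0 = up, at rest; 0.38 = fully down at its stop. It turns about a level axis along the dispenser's own y at own (-100, 155, 115) mm, 150 mm from the middle of the pad. About 6 to 9 N on the pad hold it down; let go, it springs up at once and the lid slams.
- lever_pad (a point): Middle of the top face of the black rubber pad, 56 x 66 x 10 mm, on the outer end of the flat steel lever. Press here from above. At rest it is 147 mm above the bench, sloping up towards the robot by 0.18 rad; it goes down 56 mm to the stop, almost straight (within 5 mm). Moves with the lever.
- lid (a joint): The lid's angle in rad: 0 = shut, 0.80 = wide open with the lever fully down; always 2.1 times the lever's angle. It opens upward about a level axis along the dispenser's own x at own y +200 mm, 168 mm high. Shutting faster than 1.5 rad/s (the pad then rises at about 105 mm/s) is a slam.
- lid_edge (a point): Middle of the free front edge of the lid, on its top. The lid is a clear panel 138 x 200 mm in an aluminium frame with a clear flap 88 mm deep hanging from this edge, which holds back the tin. Moves with the lid.
- tin: Plain steel food tin with a paper label, 73 mm diameter, 110 mm long, about 0.4 kg, lying on its side in the hopper against the lid's flap. Origin: middle of the tin; own x runs along its axis, and it turns about that as it rolls. Once let out it rolls to the tray's end wall and rests with its middle at the dispenser's own (0, -160, 65) mm.
- jar_a: Amber glass jar, 68 mm diameter, 100 mm high, standing on the bench near the lever. Bystander. Origin: centre of its underside.
- jar_b: Green glass jar, 60 mm diameter, 85 mm high, on the bench near the lever. Bystander. Origin: centre of its underside.
- tin_b: Another tin, 73 mm diameter, 110 mm high, standing upright on the bench before the tray. Bystander. Origin: centre of its underside.
- jar_c: Clear glass jar, 68 mm diameter, 120 mm high, on the robot's left. Bystander. Origin: centre of its underside.
- tape_roll: Cardboard-brown roll, 100 mm diameter, 48 mm high, lying flat on the robot's right. Bystander. Origin: centre of its underside.
- carton_small: Small cardboard carton 90 x 140 x 70 mm on the robot's left. Bystander. Origin: centre of its underside.
- scraper: Flat hand scraper lying on the bench on the robot's right. Bystander. Its own x runs along it.

How it is judged:
By the outcome, as a careful person would: the job done as asked, in the order asked, and still so for the second after the job is handed in, with the robot touching nothing.
It also fails if it takes over 40 s, if anything falls off the work surface, if the arm or the gripper's body presses on something with over 40 N, if the wrist force passes 120 N, or if a joint passes its speed limit or range.

ROBOT

A 7-joint arm with a two-finger parallel gripper is mounted at the origin on the work surface. World frame = base frame: x ahead of the robot, y to its left, z up, the work surface at z = 0. Lengths are in m, angles in rad, forces in N, time in s.
With the tool pointing down it reaches from about 0.4 to 0.85 m from the base axis. Payload 10.4 kg.
Tool frame: the origin (TCP) lies where the fingers leave the gripper's body, on its centre line; the fingertips stand 70 mm ahead of it and the grasp point (between the pads) lies r.grip_depth ahead of it (r.grip_depth is the distance from the TCP to the grasp point, in m); z points along the fingers, y is the direction in which the jaws open and shut (so a half turn about z gives the same grasp; the last joint's range is limited). The gripper opens to 87 mm and grips with 3 to 60 N. Pads are 19 mm wide; open, the fingers measure 117 mm over their backs; the gripper's body (75 mm by 190 mm) begins 51 mm behind the grasp point.
Start: joints at [1.284, 0.332, -0.065, 1.46, 0.022, 1.35, -0.088], TCP at [0.163, -0.603, 0.292] pointing down, gripper open.
Joint ranges: [-2.6, 2.6], [-0.5, 2.12], [-1.47, 1.34], [0.16, 2.42], [-1.27, 4.41], [0.06, 2.06], [-2.6, 2.6]. Speed limits (rad/s): [2.22, 2.22, 2.79, 2.79, 3.14, 3.14, 3.14].

INTERFACE

Orientations are given as a unit quaternion [x, y, z, w].
In Python, from bench import monitor, viewer, workorder, nets, r gives the robot as it stands.
- The arm moves only by the tool drive_tool, never from a script. Its argument "plan" is a list of rows, each an object of numbers: "rx", "ry", "rz": the turn, a rotation vector about the tool's x, y, z in units of 360 degrees (1.0 is 360 degrees); "x", "y", "z": the shift along the tool's x, y, z in units of 1000 mm (1.0 is 1000 mm); "fingers": the opening, from 0 (shut) to 1 (fully open). In form: [{"rx": .., "ry": .., "rz": .., "x": .., "y": .., "z": .., "fingers": ..}, ...]. A call has 1 to 12 rows; each row is the pose to reach, as a shift and turn from the pose commanded when the call began, along the tool's axes at that moment, turning the shorter way round; what a row does not reach only later rows make up. A row lasts 1/8 s, in which the tool goes at most 62.5 mm and 10.7 degrees, less where a joint would pass 70% of its speed; a pose out of reach is approached as far as the arm can. A call with a number of a shift or a turn outside -1 to 1 is refused whole. A call with a gripper value outside its range is refused whole. The fingers move at their own pace and stop on an object; "squeeze" is the grip in N (left out, the last holds). Time passes only in rows, so rows that repeat a pose let the fingers close. It gives the time, the measured TCP pose, the force and the opening at its end, in the units of the state.
- monitor.read_state(): the state, without advancing time (a new reading comes with each control period).
- viewer.camera(name): name is "scene" or "top"; returns a dict with "color" (480x640x3 uint8, red, green, blue), "depth" (480x640 float32, m along the optical axis (not along the pixel's ray), 0 where there is no reading), "camera_matrix" (3x3 intrinsics, pixels), "xyz" and "rotation" of the camera in the world. Camera axes: x right, y down, z forward; pixel columns grow to the right and rows downward; lengths in m; the calibration is good to about 2 mm. A picture is of the moment at which its call begins.
- workorder.close_job(): hands the job in, once; it reports no verdict.
Trained networks look in the newest picture that a camera, given by its name, has taken for a name from the list of things; names that differ only in an ending like _2 or _b are one class to them, and where a whole thing is asked for, a point or a joint stands for the part that bears it (a point fixed in the world has none). Each returns a list of dicts, best first, with "confidence" (0 to 1); they miss things now and then, are a little off and sometimes report something else, mostly with a low value. They report only what shows in the picture. A call takes as long as a camera call.
- nets.find_in(label, camera): "centre" ([x, y, z] in m, in world coordinates, good to about 4 mm: the middle of the surface that is visible of it).
- nets.regions_of(label, camera): "region" (480x640 bool, what is visible of it).
The state is a dict: "time": time; "joint_positions": joint angles; "joint_vel": joint speeds; "joint_torque": joint torques, N m; "ee_pos": TCP position; "eef_rot": TCP orientation; "ft_force": force on the tool from outside, world axes, zero at the start; "torque": the same for the moment, N m; "width": finger opening in m.
Only numpy, scipy, OpenCV 4.12 (cv2) and the standard library are available. Lean on these libraries where they do the work, as an engineer would, in place of code of your own. Each camera call takes 0.05 s, during which the arm holds its last target.

## Working session

There is one attempt and no reset: what is moved stays moved. The work goes in short steps, Python scripts to look and compute and a tool call to move; the robot and the scene stay as the last step left them, time stands still between calls to the robot, and variables do not carry over. Pictures are saved under pics/ and viewed, and the job is handed in when it is done.

Besides the shell and the picture viewer there is one more tool, called after ">>>" by a JSON object that holds its "fn" and its "kwargs". drive_tool: Moves the arm, as the interface text tells. Its arguments: {"type":"object","properties":{"plan":{"type":"array","items":{"type":"object","properties":{"rx":{"type":"number","minimum":-1,"maximum":1},"ry":{"type":"number","minimum":-1,"maximum":1},"rz":{"type":"number","minimum":-1,"maximum":1},"x":{"type":"number","minimum":-1,"maximum":1},"y":{"type":"number","minimum":-1,"maximum":1},"z":{"type":"number","minimum":-1,"maximum":1},"fingers":{"type":"number"}}}},"squeeze":{"type":"number"}},"required":["plan"]}

```bash
ls; mkdir -p pics; python3 - <<'E'
from bench import monitor, viewer, workorder, nets, r
import cv2,numpy as np
s=monitor.read_state(); print({k:np.round(v,4).tolist() for k,v in s.items()}, r.grip_depth)
for c in ("scene","top"):
    d=viewer.camera(c); cv2.imwrite(f"pics/{c}0.png",d["color"][:,:,::-1]); print(c,d["xyz"],d["rotation"],d["camera_matrix"])
    for l in ["dispenser","lever","lever_pad","lid_edge","tin","jar_a","jar_b","tin_b","jar_c","tape_roll","carton_small","scraper"]:
        print(l,[(np.round(f["centre"],3).tolist(),round(f["confidence"],2)) for f in nets.find_in(l,c)][:3])
E
```

```text
pics
{'time': 0.0, 'joint_positions': [1.2844, 0.3329, -0.0647, 1.461, 0.0216, 1.3499, -0.0885], 'joint_vel': [0.0014, -0.0003, 0.0014, -0.0003, -0.0003, 0.0002, 0.0001], 'joint_torque': [0.0002, -62.3246, 0.0251, -38.9895, -0.0612, 0.0397, 0.0002], 'ee_pos': [0.1629, -0.6031, 0.2915], 'eef_rot': [0.9913, 0.1315, -0.0001, -0.0007], 'ft_force': [0.6091, 0.2289, -0.0831], 'torque': [0.0668, -0.0156, -0.0064], 'width': 0.0871} 0.051
scene [ 0.90919298 -0.67212769  1.08926615] [ 0.90861559  0.24899516 -0.09543091 -0.32142195] [[495.85718823   0.         322.29060756]
 [  0.         495.85718823 240.84348555]
 [  0.           0.           1.        ]]
dispenser [([0.726, -0.146, 0.087], 0.69)]
lever [([0.497, 0.013, 0.144], 0.96), ([0.729, -0.084, 0.17], 0.5), ([0.727, -0.146, 0.092], 0.18)]
lever_pad [([0.495, 0.011, 0.146], 0.56)]
lid_edge [([0.73, -0.085, 0.17], 0.77)]
tin [([0.568, -0.3, 0.111], 0.92), ([0.725, -0.086, 0.168], 0.29)]
jar_a [([0.561, -0.145, 0.075], 0.96), ([0.451, 0.413, 0.08], 0.63), ([0.605, 0.148, 0.085], 0.62)]
jar_b [([0.561, -0.145, 0.075], 0.96), ([0.451, 0.413
[... 626 characters left out ...]
-0.094, 0.147], 0.64), ([0.588, 0.15, 0.083], 0.49)]
lever [([0.494, 0.012, 0.151], 0.89)]
lever_pad [([0.493, 0.013, 0.143], 0.67)]
lid_edge [([0.727, -0.05, 0.17], 0.7)]
tin [([0.543, -0.277, 0.11], 0.82)]
jar_a [([0.544, -0.129, 0.104], 0.78), ([0.44, 0.421, 0.121], 0.63), ([0.589, 0.15, 0.082], 0.61)]
jar_b [([0.544, -0.129, 0.104], 0.78), ([0.44, 0.421, 0.121], 0.63), ([0.589, 0.15, 0.082], 0.61)]
tin_b [([0.543, -0.277, 0.11], 0.82)]
jar_c [([0.544, -0.129, 0.104], 0.78), ([0.44, 0.421, 0.121], 0.63), ([0.589, 0.15, 0.082], 0.61)]
tape_roll [([0.384, -0.482, 0.05], 0.86), ([0.324, -0.343, 0.006], 0.31)]
carton_small [([0.29, 0.372, 0.071], 0.6)]
scraper [([0.326, -0.338, 0.005], 0.82)]
```

View pics/scene0.png

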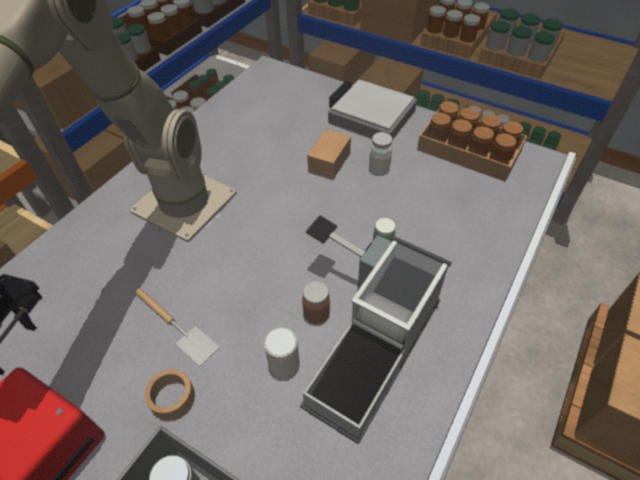

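View pics/top0.png

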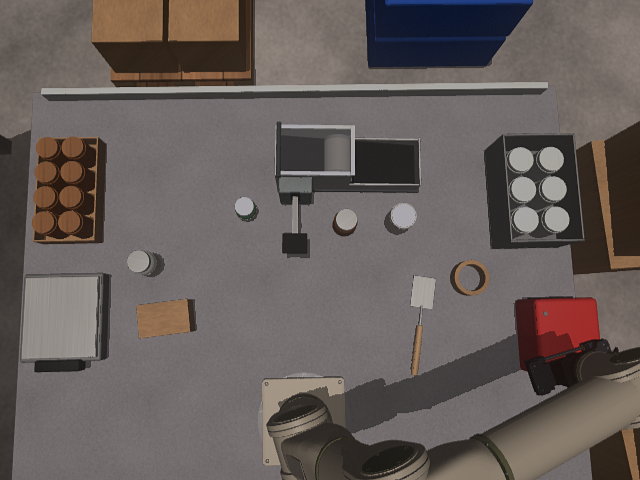

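The pad is at about (322,229) in the scene view and (294,242) in the top view. The tin shows in the hopper at (337,152) in the top view, and the tray is empty. Next I'll measure the pad and the lever direction from depth.

```bash
cat > h.py <<'E'
from bench import monitor, viewer, workorder, nets, r
import cv2,numpy as np
from scipy.spatial.transform import Rotation as R
def cloud(d):
    K=d["camera_matrix"];z=d["depth"].astype(float);v,u=np.mgrid[:480,:640]
    p=np.stack([(u-K[0,2])/K[0,0]*z,(v-K[1,2])/K[1,1]*z,z],-1)
    w=p@R.from_quat(d["rotation"]).as_matrix().T+d["xyz"]; w[z<=0]=np.nan
    return w
E
python3 - <<'E'
from h import *
for c in("scene","top"):
    d=viewer.camera(c);w=cloud(d)
    col=d["color"].astype(int).sum(-1)
    x,y,z=w[...,0],w[...,1],w[...,2]
    m=(abs(x-.495)<.06)&(abs(y-.012)<.06)&(z>.11)&(z<.19)
    dark=m&(col<200)
    p=w[dark];print(c,"pad",dark.sum(),p.min(0),p.max(0),np.median(p,0))
    rc=cv2.minAreaRect((p[:,:2]*1000).astype(np.float32));print(rc)
    # lever bar
    m=(x>.53)&(x<.62)&(abs(y-.012)<.04)&(z>.09)&(z<.16); q=w[m];print("bar",len(q),np.polyfit(q[:,0],q[:,1],1))
    # housing/lid top: highest
    m=(x>.6)&(x<.9)&(y>-.2)&(y<.2)&(z>.14)&(z<.2);q=w[m];print(len(q),cv2.minAreaRect((q[:,:2]*1000).astype(np.float32)))
    m=(x>.58)&(x<.9)&(y>-.4)&(y<.2)&(z>.03)&(z<.2);q=w[m];print(len(q),cv2.minAreaRect((q[:,:2]*1000).astype(np.float32)))
    for n,X,Y in(("ja",.55,-.135),("jb",.595,.15),("tb",.55,-.285)):
        m=(np.hypot(x-X,y-Y)<.055)&(z>.03)&(x<.64);q=w[m];zt=np.percentile(q[:,2],95);t=q[q[:,2]>zt-.008];print(n,zt,t[:,:2].min(0),t[:,:2].max(0),t.mean(0)[:2])
E
```

```text
scene pad 409 [ 0.45577601 -0.01902439  0.13801447] [0.5080313  0.04353589 0.1574289 ] [0.48193439 0.0097958  0.14730408]
((481.7367248535156, 12.121099472045898), (52.12401580810547, 62.70600891113281), 0.5082868337631226)
bar 238 [-0.04720413  0.03844686]
6050 ((704.707763671875, -43.44303894042969), (214.807861328125, 192.2112274169922), 88.61167907714844)
13705 ((691.527587890625, -85.00332641601562), (529.6997680664062, 222.9593505859375), 89.95974731445312)
ja 0.10339551464372972 [ 0.52009933 -0.15830568] [ 0.57901994 -0.09850321] [ 0.54961731 -0.12925386]
jb 0.08865860808518344 [0.56929532 0.12667551] [0.62030014 0.17990699] [0.59472151 0.15337201]
tb 0.11387930905404542 [ 0.5181197 -0.320429 ] [ 0.59094445 -0.24754506] [ 0.5556459 -0.2854573]
top pad 491 [ 0.45434797 -0.01683456  0.13401085] [0.50775493 0.04747547 0.15871602] [0.48100001 0.01543628 0.14645767]
((481.35247802734375, 15.670230865478516), (63.903316497802734, 52.93087387084961), 88.697998046875)
bar 359 [-0.02040994  0.02411834]
4805 ((705.5610961914062, -42.312843322753906), (213.14146423339844, 191.8162384033203), 88.06795501708984)
8510 ((692.4793090820312, -82.74716186523438), (224.48731994628906, 532.4190673828125), 0.03819626569747925)
ja 0.10409265626467779 [ 0.51957769 -0.15624463] [ 0.5784771  -0.10050567] [ 0.5500631  -0.12890142]
jb 0.08892110871890452 [0.56853331 0.12830925] [0.62044496 0.17883523] [0.59460054 0.15410737]
tb 0.11499014477856366 [ 0.5198395  -0.32096736] [ 0.5901454  -0.24831572] [ 0.55526703 -0.2842459 ]
```

The pad centre is at (0.4815, 0.014, 0.147), and the dispenser's yaw is about -1.5°. I'll shut the fingers and travel high via a waypoint.

>>> {"fn": "drive_tool", "kwargs": {"plan": [{"x": 0.02, "y": -0.015, "z": -0.01, "fingers": 0}, {"x": 0.06, "y": -0.04, "z": -0.02, "fingers": 0}, {"x": 0.1, "y": -0.07, "z": -0.02, "fingers": 0}, {"x": 0.14, "y": -0.1, "z": -0.02, "rz": 0.01, "fingers": 0}, {"x": 0.18, "y": -0.125, "z": -0.02, "rz": 0.015, "fingers": 0}, {"x": 0.22, "y": -0.155, "z": -0.02, "rz": 0.02, "fingers": 0}, {"x": 0.26, "y": -0.185, "z": -0.02, "rz": 0.03, "fingers": 0}, {"x": 0.3, "y": -0.21, "z": -0.02, "rz": 0.042, "fingers": 0}, {"x": 0.32, "y": -0.24, "z": -0.02, "rz": 0.042, "fingers": 0}, {"x": 0.34, "y": -0.275, "z": -0.02, "rz": 0.042, "fingers": 0}, {"x": 0.36, "y": -0.31, "z": -0.02, "rz": 0.042, "fingers": 0}]}}

```text
validation failed for argument at $.pl...
```

>>> {"fn": "drive_tool", "kwargs": {"plan": [{"rx": 0.0, "ry": 0.0, "rz": 0.0, "x": 0.02, "y": -0.015, "z": -0.01, "fingers": 0.0}]}}

```text
time: 1.52
ee_pos: [0.1771, -0.5838, 0.3015]
eef_rot: [0.992, 0.13, -0.001, -0.001]
ft_force: [0.0, 0.2, -0.1]
width: 0.0827
```

All fields have to be given in each row. I'll continue that way.

>>> {"fn": "drive_tool", "kwargs": {"plan": [{"rx": 0, "ry": 0, "rz": 0, "x": 0.04, "y": -0.025, "z": -0.01, "fingers": 0}, {"rx": 0, "ry": 0, "rz": 0, "x": 0.08, "y": -0.055, "z": -0.01, "fingers": 0}, {"rx": 0, "ry": 0, "rz": 0.01, "x": 0.12, "y": -0.085, "z": -0.01, "fingers": 0}, {"rx": 0, "ry": 0, "rz": 0.015, "x": 0.16, "y": -0.11, "z": -0.01, "fingers": 0}, {"rx": 0, "ry": 0, "rz": 0.02, "x": 0.2, "y": -0.14, "z": -0.01, "fingers": 0}, {"rx": 0, "ry": 0, "rz": 0.03, "x": 0.24, "y": -0.17, "z": -0.01, "fingers": 0}, {"rx": 0, "ry": 0, "rz": 0.042, "x": 0.28, "y": -0.195, "z": -0.01, "fingers": 0}, {"rx": 0, "ry": 0, "rz": 0.042, "x": 0.3, "y": -0.225, "z": -0.01, "fingers": 0}, {"rx": 0, "ry": 0, "rz": 0.042, "x": 0.32, "y": -0.26, "z": -0.01, "fingers": 0}, {"rx": 0, "ry": 0, "rz": 0.042, "x": 0.34, "y": -0.295, "z": -0.01, "fingers": 0}]}}

```text
time: 2.78
ee_pos: [0.43, -0.2077, 0.3128]
eef_rot: [1.0, 0.001, 0.0, 0.0]
ft_force: [0.6, 0.5, -0.0]
width: 0.0008
```

>>> {"fn": "drive_tool", "kwargs": {"plan": [{"rx": 0, "ry": 0, "rz": 0, "x": 0.01, "y": -0.04, "z": 0, "fingers": 0}, {"rx": 0, "ry": 0, "rz": 0, "x": 0.02, "y": -0.08, "z": 0, "fingers": 0}, {"rx": 0, "ry": 0, "rz": 0, "x": 0.03, "y": -0.12, "z": 0, "fingers": 0}, {"rx": 0, "ry": 0, "rz": 0, "x": 0.04, "y": -0.16, "z": 0.005, "fingers": 0}, {"rx": 0, "ry": 0, "rz": 0, "x": 0.045, "y": -0.19, "z": 0.02, "fingers": 0}, {"rx": 0, "ry": 0, "rz": 0, "x": 0.051, "y": -0.21, "z": 0.04, "fingers": 0}, {"rx": 0, "ry": 0, "rz": 0, "x": 0.051, "y": -0.222, "z": 0.055, "fingers": 0}, {"rx": 0, "ry": 0, "rz": 0, "x": 0.051, "y": -0.222, "z": 0.065, "fingers": 0}, {"rx": 0, "ry": 0, "rz": 0, "x": 0.051, "y": -0.222, "z": 0.065, "fingers": 0}, {"rx": 0, "ry": 0, "rz": 0, "x": 0.051, "y": -0.222, "z": 0.065, "fingers": 0}]}}

```text
time: 4.03
ee_pos: [0.4809, 0.0109, 0.2478]
eef_rot: [1.0, -0.001, 0.0, 0.0]
ft_force: [0.1, -0.5, 1.0]
width: 0.0006
```

```bash
python3 - <<'E'
from h import *
s=monitor.read_state();print(s["ee_pos"],s["joint_positions"],s["ft_force"])
d=viewer.camera("scene");cv2.imwrite("pics/s1.png",cv2.resize(d["color"][100:340,180:500,::-1],None,fx=2,fy=2))
E
```

```text
[0.48094535 0.01092349 0.24780009] [ 0.51946802  0.09253158 -0.66241173  1.8604272   0.06133701  1.20803716
 -1.73491493] [ 0.1461382  -0.48395165  0.99504253]
```

View pics/s1.png

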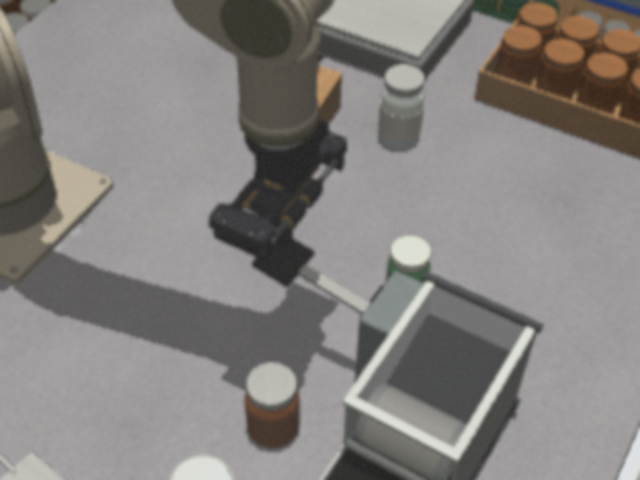

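The gripper hangs over the pad, at (285,258) in the zoomed view, and is clear of the jars. I'll descend to contact and start pressing.

>>> {"fn": "drive_tool", "kwargs": {"plan": [{"rx": 0, "ry": 0, "rz": 0, "x": 0, "y": -0.003, "z": 0.01, "fingers": 0}, {"rx": 0, "ry": 0, "rz": 0, "x": 0, "y": -0.003, "z": 0.02, "fingers": 0}, {"rx": 0, "ry": 0, "rz": 0, "x": 0, "y": -0.003, "z": 0.026, "fingers": 0}, {"rx": 0, "ry": 0, "rz": 0, "x": 0, "y": -0.003, "z": 0.03, "fingers": 0}, {"rx": 0, "ry": 0, "rz": 0, "x": 0, "y": -0.003, "z": 0.034, "fingers": 0}, {"rx": 0, "ry": 0, "rz": 0, "x": 0, "y": -0.003, "z": 0.038, "fingers": 0}, {"rx": 0, "ry": 0, "rz": 0, "x": 0, "y": -0.003, "z": 0.042, "fingers": 0}, {"rx": 0, "ry": 0, "rz": 0, "x": 0, "y": -0.003, "z": 0.042, "fingers": 0}]}}

```text
time: 5.08
ee_pos: [0.4806, 0.0148, 0.2052]
eef_rot: [1.0, -0.0, -0.0, 0.0]
ft_force: [-0.7, -1.1, -0.2]
width: 0.0004
```

```bash
python3 - <<'E'
from h import *
s=monitor.read_state();print(s["ee_pos"],s["ft_force"])
d=viewer.camera("scene");cv2.imwrite("pics/s2.png",cv2.resize(d["color"][100:340,180:500,::-1],None,fx=2,fy=2))
E
```

```text
[0.4806422  0.01477169 0.20518329] [-0.71364907 -1.14619614 -0.16588007]
```

View pics/s2.png

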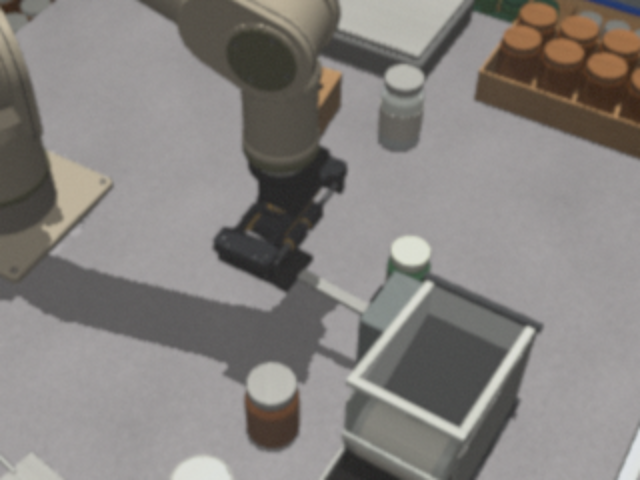

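The lid's front edge has started to rise, with its corner moving from (455,450) to (465,432), so the pad is in contact. The force reading is still small. I'll press on.

>>> {"fn": "drive_tool", "kwargs": {"plan": [{"rx": 0, "ry": 0, "rz": 0, "x": 0, "y": 0, "z": 0.005, "fingers": 0}, {"rx": 0, "ry": 0, "rz": 0, "x": 0, "y": 0, "z": 0.01, "fingers": 0}, {"rx": 0, "ry": 0, "rz": 0, "x": 0, "y": 0, "z": 0.015, "fingers": 0}, {"rx": 0, "ry": 0, "rz": 0, "x": 0, "y": 0, "z": 0.02, "fingers": 0}, {"rx": 0, "ry": 0, "rz": 0, "x": 0, "y": 0, "z": 0.025, "fingers": 0}, {"rx": 0, "ry": 0, "rz": 0, "x": 0, "y": 0, "z": 0.03, "fingers": 0}, {"rx": 0, "ry": 0, "rz": 0, "x": 0, "y": 0, "z": 0.035, "fingers": 0}, {"rx": 0, "ry": 0, "rz": 0, "x": 0, "y": 0, "z": 0.038, "fingers": 0}]}}

```text
time: 6.12
ee_pos: [0.4811, 0.0147, 0.1676]
eef_rot: [1.0, -0.0, 0.0, 0.0]
ft_force: [-2.3, -0.3, 7.2]
width: 0.0004
```

```bash
python3 - <<'E'
from h import *
s=monitor.read_state();print(s["ee_pos"],s["ft_force"],s["torque"],s["joint_torque"])
d=viewer.camera("scene");cv2.imwrite("pics/s3.png",cv2.resize(d["color"][180:420,220:540,::-1],None,fx=2,fy=2))
E
```

```text
[0.48111133 0.01474097 0.16760288] [-2.29267749 -0.3435127   7.19117314] [-0.01099529  0.43215107 -0.01140439] [-2.45459913e-02 -3.82608998e+01 -3.63191843e+00 -3.23048294e+01
  1.27237648e-02 -7.02996645e-01  3.29654070e-02]
```

View pics/s3.png

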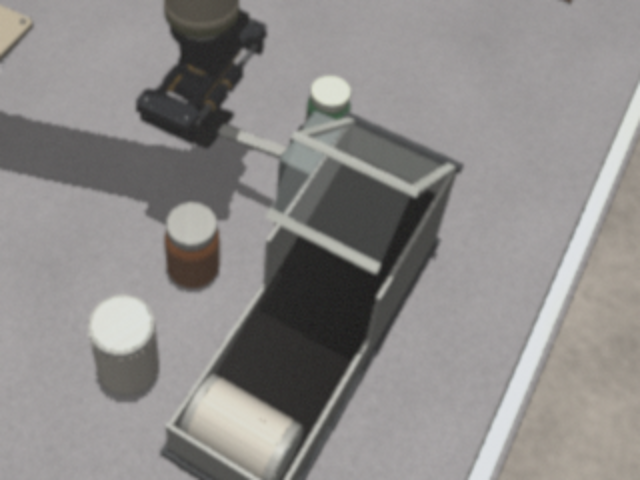

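The lid is wide open and the tin has already rolled to the tray's end wall, at (243,425). I'll press the last few millimetres to the stop and hold.

>>> {"fn": "drive_tool", "kwargs": {"plan": [{"rx": 0, "ry": 0, "rz": 0, "x": 0, "y": 0, "z": 0.002, "fingers": 0}, {"rx": 0, "ry": 0, "rz": 0, "x": 0, "y": 0, "z": 0.004, "fingers": 0}, {"rx": 0, "ry": 0, "rz": 0, "x": 0, "y": 0, "z": 0.005, "fingers": 0}, {"rx": 0, "ry": 0, "rz": 0, "x": 0, "y": 0, "z": 0.005, "fingers": 0}]}}

```text
time: 6.68
ee_pos: [0.4816, 0.0148, 0.163]
eef_rot: [1.0, -0.0, 0.001, 0.0]
ft_force: [-1.2, -0.2, 7.0]
width: 0.0005
```

>>> {"fn": "drive_tool", "kwargs": {"plan": [{"rx": 0, "ry": 0, "rz": 0, "x": 0, "y": 0, "z": 0.001, "fingers": 0}, {"rx": 0, "ry": 0, "rz": 0, "x": 0, "y": 0, "z": 0.002, "fingers": 0}, {"rx": 0, "ry": 0, "rz": 0, "x": 0, "y": 0, "z": 0.002, "fingers": 0}]}}

```text
time: 7.05
ee_pos: [0.4819, 0.0148, 0.1619]
eef_rot: [1.0, -0.0, 0.001, 0.0]
ft_force: [-5.9, -0.2, 18.3]
width: 0.0008
```

The force jumped from 7 N to 18 N, so the lever is on its stop. I'll hold and check that the tin is still.

>>> {"fn": "drive_tool", "kwargs": {"plan": [{"rx": 0, "ry": 0, "rz": 0, "x": 0, "y": 0, "z": 0, "fingers": 0}, {"rx": 0, "ry": 0, "rz": 0, "x": 0, "y": 0, "z": 0, "fingers": 0}, {"rx": 0, "ry": 0, "rz": 0, "x": 0, "y": 0, "z": 0, "fingers": 0}, {"rx": 0, "ry": 0, "rz": 0, "x": 0, "y": 0, "z": 0, "fingers": 0}, {"rx": 0, "ry": 0, "rz": 0, "x": 0, "y": 0, "z": 0, "fingers": 0}, {"rx": 0, "ry": 0, "rz": 0, "x": 0, "y": 0, "z": 0, "fingers": 0}, {"rx": 0, "ry": 0, "rz": 0, "x": 0, "y": 0, "z": 0, "fingers": 0}, {"rx": 0, "ry": 0, "rz": 0, "x": 0, "y": 0, "z": 0, "fingers": 0}, {"rx": 0, "ry": 0, "rz": 0, "x": 0, "y": 0, "z": 0, "fingers": 0}, {"rx": 0, "ry": 0, "rz": 0, "x": 0, "y": 0, "z": 0, "fingers": 0}]}}

```text
time: 8.3
ee_pos: [0.4818, 0.0148, 0.1619]
eef_rot: [1.0, -0.0, 0.001, 0.0]
ft_force: [-4.0, -0.4, 17.5]
width: 0.0006
```

```bash
python3 - <<'E'
from h import *
a=viewer.camera("scene");
for i in range(4): 
    d=viewer.camera("scene")
m=nets.find_in("tin","scene");print([(f["centre"],f["confidence"]) for f in m])
b=viewer.camera("scene");
D=np.abs(a["color"].astype(int)-b["color"]).sum(-1);print("diff",D[330:430,290:400].max(),D[330:430,290:400].mean(),D[180:330].mean())
s=monitor.read_state();print(s["time"],s["ee_pos"],s["ft_force"])
cv2.imwrite("pics/s4.png",cv2.resize(b["color"][180:440,220:540,::-1],None,fx=2,fy=2))
E
```

```text
[([0.7247, -0.3165, 0.0981], 0.78), ([0.5704, -0.2988, 0.114], 0.57)]
diff 29 4.407 3.85425
8.65 [0.48183608 0.01477151 0.16190247] [-4.93772278 -0.43406548 18.12366903]
```

View pics/s4.png

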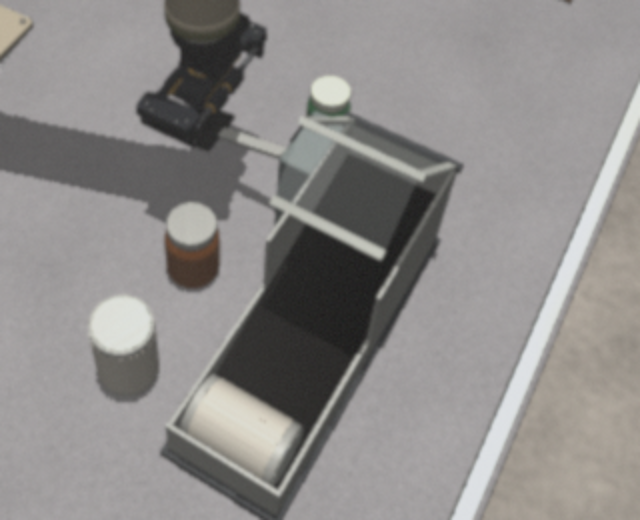

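The tin is still: the picture difference is only noise, and it rests at the end wall at (243,427). The lever is at its stop. Now I'll let it up slowly at 2 to 2.5 mm per row, about 16 to 20 mm/s.

>>> {"fn": "drive_tool", "kwargs": {"plan": [{"rx": 0, "ry": 0, "rz": 0, "x": 0, "y": 0, "z": -0.002, "fingers": 0}, {"rx": 0, "ry": 0, "rz": 0, "x": 0, "y": 0, "z": -0.004, "fingers": 0}, {"rx": 0, "ry": 0, "rz": 0, "x": 0, "y": 0, "z": -0.006, "fingers": 0}, {"rx": 0, "ry": 0, "rz": 0, "x": 0, "y": 0, "z": -0.008, "fingers": 0}, {"rx": 0, "ry": 0, "rz": 0, "x": 0, "y": 0, "z": -0.01, "fingers": 0}, {"rx": 0, "ry": 0, "rz": 0, "x": 0, "y": 0, "z": -0.0125, "fingers": 0}, {"rx": 0, "ry": 0, "rz": 0, "x": 0, "y": 0, "z": -0.015, "fingers": 0}, {"rx": 0, "ry": 0, "rz": 0, "x": 0, "y": 0, "z": -0.0175, "fingers": 0}, {"rx": 0, "ry": 0, "rz": 0, "x": 0, "y": 0, "z": -0.02, "fingers": 0}, {"rx": 0, "ry": 0, "rz": 0, "x": 0, "y": 0, "z": -0.0225, "fingers": 0}, {"rx": 0, "ry": 0, "rz": 0, "x": 0, "y": 0, "z": -0.025, "fingers": 0}, {"rx": 0, "ry": 0, "rz": 0, "x": 0, "y": 0, "z": -0.0275, "fingers": 0}]}}

```text
time: 10.15
ee_pos: [0.4803, 0.0148, 0.1879]
eef_rot: [1.0, -0.0, -0.001, 0.0]
ft_force: [-5.6, 0.3, 7.1]
width: 0.0003
```

>>> {"fn": "drive_tool", "kwargs": {"plan": [{"rx": 0, "ry": 0, "rz": 0, "x": 0, "y": 0, "z": -0.002, "fingers": 0}, {"rx": 0, "ry": 0, "rz": 0, "x": 0, "y": 0, "z": -0.004, "fingers": 0}, {"rx": 0, "ry": 0, "rz": 0, "x": 0, "y": 0, "z": -0.006, "fingers": 0}, {"rx": 0, "ry": 0, "rz": 0, "x": 0, "y": 0, "z": -0.008, "fingers": 0}, {"rx": 0, "ry": 0, "rz": 0, "x": 0, "y": 0, "z": -0.01, "fingers": 0}, {"rx": 0, "ry": 0, "rz": 0, "x": 0, "y": 0, "z": -0.012, "fingers": 0}, {"rx": 0, "ry": 0, "rz": 0, "x": 0, "y": 0, "z": -0.014, "fingers": 0}, {"rx": 0, "ry": 0, "rz": 0, "x": 0, "y": 0, "z": -0.016, "fingers": 0}, {"rx": 0, "ry": 0, "rz": 0, "x": 0, "y": 0, "z": -0.018, "fingers": 0}, {"rx": 0, "ry": 0, "rz": 0, "x": 0, "y": 0, "z": -0.02, "fingers": 0}, {"rx": 0, "ry": 0, "rz": 0, "x": 0, "y": 0, "z": -0.022, "fingers": 0}]}}

```text
time: 11.52
ee_pos: [0.4819, 0.0147, 0.2108]
eef_rot: [1.0, -0.0, 0.002, 0.0]
ft_force: [2.4, -0.8, 5.6]
width: 0.0003
```

>>> {"fn": "drive_tool", "kwargs": {"plan": [{"rx": 0, "ry": 0, "rz": 0, "x": 0, "y": 0, "z": -0.0015, "fingers": 0}, {"rx": 0, "ry": 0, "rz": 0, "x": 0, "y": 0, "z": -0.003, "fingers": 0}, {"rx": 0, "ry": 0, "rz": 0, "x": 0, "y": 0, "z": -0.0045, "fingers": 0}, {"rx": 0, "ry": 0, "rz": 0, "x": 0, "y": 0, "z": -0.006, "fingers": 0}, {"rx": 0, "ry": 0, "rz": 0, "x": 0, "y": 0, "z": -0.0075, "fingers": 0}, {"rx": 0, "ry": 0, "rz": 0, "x": 0, "y": 0, "z": -0.009, "fingers": 0}, {"rx": 0, "ry": 0, "rz": 0, "x": 0, "y": 0, "z": -0.0105, "fingers": 0}, {"rx": 0, "ry": 0, "rz": 0, "x": 0, "y": 0, "z": -0.012, "fingers": 0}, {"rx": 0, "ry": 0, "rz": 0, "x": 0, "y": 0, "z": -0.0135, "fingers": 0}, {"rx": 0, "ry": 0, "rz": 0, "x": 0, "y": 0, "z": -0.015, "fingers": 0}, {"rx": 0, "ry": 0, "rz": 0, "x": 0, "y": 0, "z": -0.0165, "fingers": 0}]}}

```text
time: 12.9
ee_pos: [0.4807, 0.0147, 0.2263]
eef_rot: [1.0, -0.0, -0.0, 0.0]
ft_force: [-0.3, 0.3, -0.4]
width: 0.0004
```

```bash
python3 - <<'E'
from h import *
b=viewer.camera("scene");
s=monitor.read_state();print(s["time"],s["ee_pos"],s["ft_force"])
cv2.imwrite("pics/s5.png",cv2.resize(b["color"][180:440,220:540,::-1],None,fx=2,fy=2))
E
```

```text
12.95 [0.48079712 0.0147459  0.22651201] [0.28434956 0.0687847  0.16736908]
```

View pics/s5.png

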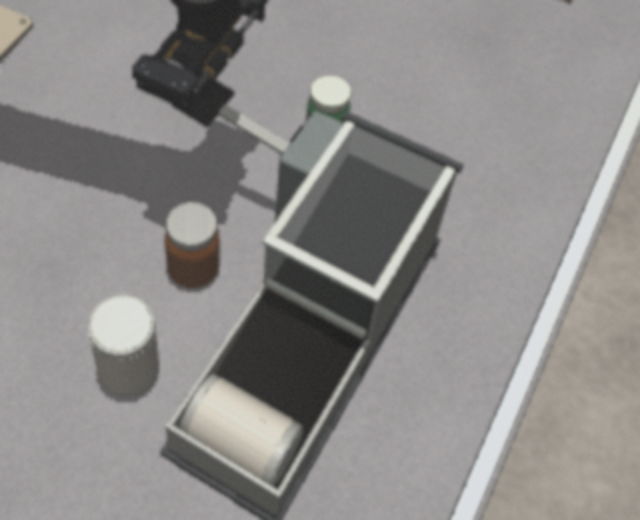

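The lid is shut, with its front edge from (268,242) to (380,292), and the tin lies at the tray's end. The fingers are off the pad, with force near 0 and the tips about 9 mm above it. I'll lift well clear and verify.

>>> {"fn": "drive_tool", "kwargs": {"plan": [{"rx": 0, "ry": 0, "rz": 0, "x": 0, "y": 0, "z": -0.01, "fingers": 0}, {"rx": 0, "ry": 0, "rz": 0, "x": 0, "y": 0, "z": -0.025, "fingers": 0}, {"rx": 0, "ry": 0, "rz": 0, "x": 0, "y": 0, "z": -0.045, "fingers": 0}, {"rx": 0, "ry": 0, "rz": 0, "x": 0, "y": 0, "z": -0.065, "fingers": 0}, {"rx": 0, "ry": 0, "rz": 0, "x": 0, "y": 0, "z": -0.08, "fingers": 0}, {"rx": 0, "ry": 0, "rz": 0, "x": 0, "y": 0, "z": -0.08, "fingers": 0}, {"rx": 0, "ry": 0, "rz": 0, "x": 0, "y": 0, "z": -0.08, "fingers": 0}]}}

```text
time: 13.82
ee_pos: [0.4805, 0.0147, 0.3058]
eef_rot: [1.0, -0.0, -0.0, 0.0]
ft_force: [0.0, -0.1, -0.5]
width: 0.0009
```

```bash
python3 - <<'E'
from h import *
b=viewer.camera("scene");w=cloud(b);x,y,z=w[...,0],w[...,1],w[...,2]
s=monitor.read_state();print(s["time"],s["ee_pos"],s["ft_force"])
for n in("lid_edge","lever_pad","tin"): print(n,[(np.round(f["centre"],3),f["confidence"]) for f in nets.find_in(n,"scene")][:2])
for n,X,Y in(("ja",.55,-.135),("jb",.595,.15),("tb",.55,-.285)):
    m=(np.hypot(x-X,y-Y)<.055)&(z>.03)&(x<.64);q=w[m];zt=np.percentile(q[:,2],95);t=q[q[:,2]>zt-.008];print(n,zt,t.mean(0)[:2])
cv2.imwrite("pics/s6.png",b["color"][...,::-1])
E
```

```text
13.875 [0.4804241  0.01467145 0.30553362] [0.65826066 0.40232207 0.55782378]
lid_edge [(array([ 0.727, -0.086,  0.17 ]), 0.96), (array([0.326, 0.437, 0.065]), 0.47)]
lever_pad [(array([0.493, 0.011, 0.144]), 0.57)]
tin [(array([ 0.567, -0.302,  0.113]), 0.94), (array([ 0.723, -0.317,  0.095]), 0.88)]
ja 0.10290684607747637 [ 0.54953222 -0.12951583]
jb 0.08869740493749695 [0.59466716 0.1532398 ]
tb 0.11385017252719021 [ 0.55554037 -0.28551875]
```

View pics/s6.png

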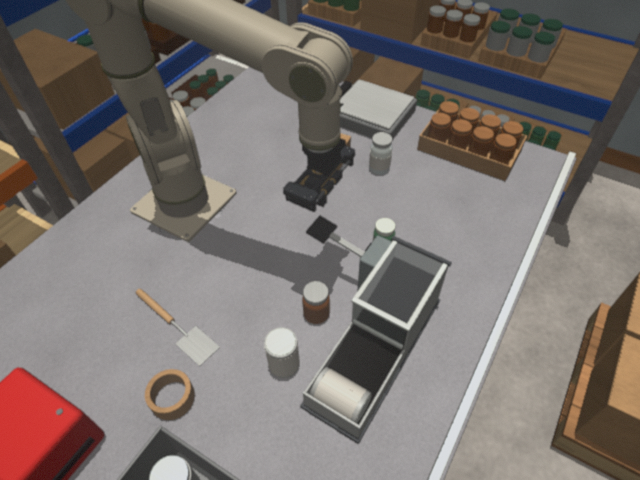

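The lever is back up, with the pad at (322,229) as at the start. The lid is shut, the tin is in the tray at (342,394), and the bystanders haven't moved.

```bash
python3 -c "
from bench import workorder
print(workorder.close_job())"
```

```text
the job is handed in; nothing more can be done
None
```

The job is done and handed in. I pressed the lever to its stop with the shut fingertips, and the lid opened wide. The tin rolled out to the tray's end wall, and I held the lever down until it lay still. I then let the lever up at about 12–20 mm/s under the fingertips, well below the 105 mm/s that counts as a slam, and lifted clear.

- **Stop reached:** the force on the pad jumped from 7 N to about 18 N, which I took as the lever's stop.
- **Tin:** it was still while I held the lever, and it is at the end of the tray.
- **Lid and lever:** both are back at their starting positions within 3 mm.
- **Bystanders:** jar_a, jar_b and tin_b measure within 1 mm of where they stood. I checked the others only by eye in the last picture, where they look unmoved.
- **Robot:** the fingertips are about 88 mm above the pad, touching nothing. The last check was at 13.9 s, out of the 40 s allowed.

- **Readings that disagreed:** early in the press the force read about 0 N although the lid was already opening; it read normally after that. The network's pad position was about 12 mm further out in x than my own depth measurement, and I used mine.
- **Refused call:** my first move call was refused because rows left out some fields; nothing moved.

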